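Turn the menu binder's top leaf and lower the page keeper

ROBOT

A 7-joint arm with a two-finger parallel gripper is mounted at the origin on a cart in front of the work surface, level with it; the furniture and walls round the work are solid. World frame = base frame: x ahead of the robot, y to its left, z up, the work surface at z = 0. Lengths are in m, angles in rad, forces in N, time in s.
With the tool pointing down it reaches from about 0.4 to 0.85 m from the base axis. Payload 10.4 kg.
Tool frame: the origin (TCP) lies midway between the tips of the shut fingers; the grasp point (between the pads) lies 19 mm behind it; z points along the fingers, y is the line along which they close (so a half turn about z gives the same grasp; the last joint's range is limited). The gripper opens to 87 mm and grips with 3 to 60 N. Pads are 19 mm wide; open, the fingers measure 117 mm over their backs; the gripper's body (75 mm by 190 mm) begins 51 mm behind the grasp point.
Start: joints at [1.174, 0.332, -0.065, 1.46, 0.022, 1.35, -0.088], TCP at [0.228, -0.582, 0.223] pointing down, gripper open.
Joint ranges: [-2.6, 2.6], [-0.5, 2.12], [-1.47, 1.34], [0.16, 2.42], [-1.27, 4.41], [0.06, 2.06], [-2.6, 2.6]. Speed limits (rad/s): [2.22, 2.22, 2.79, 2.79, 3.14, 3.14, 3.14].

INTERFACE

Orientations are given as a unit quaternion [x, y, z, w].
In Python, from bench import sensors, eyes, order gives the robot as it stands.
- The arm moves only by the tool arm_command, never from a script. Its argument "steps" is a list of rows, each an object with "rot": the turn, a rotation vector about the world's x, y, z in degrees, a list of three; "slide": the shift along the world's x, y, z in m, a list of three; "grip": the opening, from 0 (shut) to 1 (fully open). A call has exactly 8 rows; each row shifts and turns the commanded pose from where the row before left it; what a row does not reach is not made up. A row lasts 1/8 s, in which the tool goes at most 62.5 mm and 10.7 degrees, less where a joint would pass 70% of its speed; a pose out of reach is approached as far as the arm can. A call with a gripper value outside its range is refused whole. The fingers move at their own pace and stop on an object; "newtons" is the grip in N (left out, the last holds). Time passes only in rows, so rows that do not move let the fingers close, or fill a call up. It gives the time, the measured TCP pose, the force, the opening and the grip force at its end, in the units of the state.
- sensors.read_state(): the state, without advancing time (a new reading comes with each control period).
- eyes.camera(name): name is "side" or "top"; returns a dict with "pixels" (384x512x3 uint8, red, green, blue), "intrinsics" (3x3 intrinsics, pixels), "k1" (the pictures are not rectified: a ray, as slopes to the right and down, at radius r is drawn at 1 + k1 r^2 times it, then the intrinsics apply), "pose" (4x4, takes a point from camera to world coordinates). Camera axes: x right, y down, z forward; pixel columns grow to the right and rows downward; lengths in m; the calibration is good to about 2 mm. A picture is of the moment at which its call begins. There is no depth.
- order.close_job(): hands the job in; it is judged then, once.
Trained networks look in a picture, given as the dict that the camera call returned (one of the last four; its "shot" number tells which), for a name from the list of things; names that differ only in an ending like _2 or _b are one class to them, and where a whole thing is asked for, a point or a joint stands for the part that bears it (a point fixed in the world has none). Each returns a list of dicts, best first, with "conf" (0 to 1); they miss things now and then, are a little off and sometimes report something else, mostly with a low value. They report only what shows in the picture. A call takes as long as a camera call.
- eyes.look_for(name, picture): "bbox" ([left, top, right, bottom] in pixels, round what is visible of it).
The state is a dict: "time": time; "joint_positions": joint angles; "joint_vel": joint speeds; "joint_torque": joint torques, N m; "ee_pos": TCP position; "eef_rot": TCP orientation; "ft_force": force on the tool from outside, world axes, zero at the start; "torque": the same for the moment, N m; "width": finger opening in m; "grip_force": force on a finger pad.
Only numpy, scipy, OpenCV 4.12 (cv2) and the standard library are available. Lean on these libraries where they do the work, as an engineer would, in place of code of your own. Each camera call takes 0.05 s, during which the arm holds its last target. There are 200 camera calls.

TASK

Turn the top leaf of the open ring binder's right-hand pile over the rings, on its own, so that it lies flat on the left-hand pile with its other face showing, guiding it all the way down instead of letting it fall. Only then bring the sprung page keeper that stands up behind the left-hand pile down onto the turned leaf, easing it down slowly instead of letting it snap shut. Leave the next leaf of the right-hand pile, and everything else on the counter, as it is.

Things in the scene. Friction and masses are not known exactly. Their poses are not given: they have to be found in the camera images.
- binder: Ring binder lying open, fixed to the counter: two black covers, 152 mm long, reaching 118 mm either side of three steel rings; a white pile of leaves on each. Origin on the counter under the middle of the ring axis. z up; x along the ring axis, away from the robot; +y to the left-hand pile, -y to the right-hand pile. The left pile is 21 mm high (fixed tab at x = 58).
- ring_axis (a point): Middle of the ring axis, at binder (0, 0, 24) mm; the leaves turn about the line through it along binder x. The rings are half circles of 17 mm outer radius about it, at x = -45, 0 and 45 mm.
- top_leaf (a joint): Turn of the right-hand pile's top leaf about the ring axis: 0 lying on the right, 1.57 upright, 3.14 flat on the left-hand pile (stop). Stiff white board, 140 mm along the axis, 4 mm thick, from 9 to 112 mm from the axis, about 70 g; swings almost freely and falls if let go off the flat. First face a ruled list, other face two meal-tray pictures.
- top_tab (a point): Middle of the round cross pin on the top leaf's tab (the tab nearer the robot): binder (-40, -135, 24) mm at joint 0, (-40, 135, 24) mm at 3.14. The pin, 9 mm thick, 20 mm long along binder x, ends flat, pivots between fingers that pinch its two ends. The tab, 12 mm wide, 5 mm thick, juts out of the leaf's edge (112 mm from the axis) to 140 mm, over bare counter. Axes turn with the leaf.
- under_leaf (a joint): Turn of the next leaf of the right-hand pile, directly under the top leaf, alike in size, 5.5 mm lower: 0 lying on the right. It is to stay there.
- under_tab (a point): Point on the under leaf's tab, like top_tab but at binder (22, -135, 18.5) mm: the tab farther from the robot.
- keeper (a joint): Angle of the page keeper, a sprung steel arm, 120 g, hinged at the far edge of the left-hand cover: 0 shut (arm level along binder -x, foot on the turned leaf), 1.57 upright, 2.1 open stop, leaning away. It starts at 1.95 to 2.1 and stays there; pulled forward of about 1.65 its spring and weight snap it shut unless held (under 2 N at the grip).
- keeper_hinge (a point): Middle of the keeper's hinge, at binder (86, 68, 42) mm; the hinge axis is parallel to binder y.
- keeper_grip (a point): Middle of the black round cross grip at the keeper's free end, 100 mm from the hinge; at binder (-14, 68, 42) mm when shut. The grip is 13 mm thick, 20 mm long along binder y, ends flat, and pivots between fingers that pinch its two ends; the arm is 12 mm wide. A 10 mm round foot, under it when shut, reaches 16 mm from the point. Axes turn with the arm; binder's when shut.
- marker_1: Bystander: white marker with green cap, 135 mm long, near edge of the counter; origin at the centre of its underside. Leave it where it is.
- order_pad: Bystander: spiral order pad 130x94x13 mm, front left; origin at the centre of its underside. Leave it where it is.
- card_pack: Bystander: flat grey card tin 40x58x14 mm, behind the binder; origin at the centre of its underside. Leave it where it is.
- card_wallet: Bystander: black card wallet 70x100x14 mm, behind the binder; origin at the centre of its underside. Leave it where it is.
- tape_grey: Bystander: roll of grey tape, 82 mm across, 30 mm high; origin at the centre of its underside. Leave it where it is.
- tape_printed: Bystander: roll of printed tape, 88 mm across, 24 mm high; origin at the centre of its underside. Leave it where it is.
- wet_wipes: Bystander: green pack of wet wipes 69x159x37 mm; origin at the centre of its underside. Leave it where it is.

How it is judged:
On the way, in this order (a step that is already met when the one before it is completed fails the run):
1. the top leaf lies flat on the left-hand pile while the keeper still stands open (value of joint top_leaf above 3.04 rad and value of joint keeper above 1.5 rad), for 0.2 s.
2. the keeper is shut on the turned leaf (value of joint keeper below 0.08 rad and value of joint top_leaf above 3.04 rad), for 0.2 s.
At the end, for the whole second after the job is handed in: The top leaf lies flat on the left-hand pile (joint over 3.04 rad), the keeper is shut on it (under 0.08 rad), the under leaf lies on the right-hand pile (under 0.1 rad) (all of step 2 and value of joint under_leaf below 0.1 rad); the robot touches nothing.
It fails at once if the top leaf is let fall or flung (over 4 rad/s) (velocity of joint top_leaf above 4 rad/s or velocity of joint top_leaf below -4 rad/s).
It fails at once if the keeper snaps shut (over 4 rad/s) (velocity of joint keeper below -4 rad/s).
It fails at once if the under leaf is lifted off the right-hand pile (value of joint under_leaf above 0.3 rad).
It fails at once if something else on the counter is shifted by more than 30 mm (distance of any of marker_1, order_pad, card_pack, card_wallet, tape_grey, tape_printed, wet_wipes from where it was at the start of the episode above 0.03 m).
It also fails if it takes over 61 s, if anything falls off the work surface, if the arm or the gripper's body presses on something with over 40 N, if the wrist force passes 120 N, or if a joint passes its speed limit or range.

## Working session

There is one attempt and no reset: what is moved stays moved. The work goes in short steps, Python scripts to look and compute and a tool call to move; the robot and the scene stay as the last step left them, time stands still between calls to the robot, and variables do not carry over. Pictures are saved under pics/ and viewed, at most 10 in all, crops included, and the job is handed in when it is done.

Besides the shell and the picture viewer there is one more tool, called after "Request:" as name(argument=value, ...) on one line, values as JSON. arm_command: Moves the arm, as the interface text tells. Its arguments: {"type":"object","properties":{"steps":{"type":"array","items":{"type":"object","properties":{"rot":{"type":"array","items":{"type":"number"}},"slide":{"type":"array","items":{"type":"number"}},"grip":{"type":"number"}}}},"newtons":{"type":"number"}},"required":["steps"]}

```bash
mkdir -p pics
cat > h.py <<'E'
import numpy as np,cv2
from bench import sensors,eyes,order
def save(p,n): cv2.imwrite('pics/'+n,p['pixels'][:,:,::-1])
def proj(p,X):
    T=np.linalg.inv(p['pose']);X=np.atleast_2d(X);c=X@T[:3,:3].T+T[:3,3]
    s=c[:,:2]/c[:,2:];s=s*(1+p['k1']*(s**2).sum(1,keepdims=True));K=np.array(p['intrinsics'])
    return s*[K[0,0],K[1,1]]+K[:2,2]
def ray(p,uv):
    K=np.array(p['intrinsics']);d=(np.array(uv,float)-K[:2,2])/[K[0,0],K[1,1]];s=d.copy()
    for _ in range(20): s=d/(1+p['k1']*(s@s))
    P=np.array(p['pose']);return P[:3,3],P[:3,:3]@np.r_[s,1]
def onz(p,uv,z):
    o,d=ray(p,uv);return o+d*(z-o[2])/d[2]
E
python3 - <<'E'
from h import *
print(sensors.read_state())
for c in('top','side'):
    p=eyes.camera(c);save(p,c+'0.png');print(c,np.round(p['pose'],3).tolist(),p['intrinsics'],p['k1'])
    for n in('binder','top_leaf','top_tab','under_tab','keeper','keeper_grip','keeper_hinge'):
        try: print(n,[(np.round(d['bbox'],1).tolist(),round(d['conf'],2)) for d in eyes.look_for(n,p)[:2]])
        except Exception as e: print(n,e)
E
```

```text
{'time': 0.0, 'joint_positions': array([ 1.17437044,  0.33284952, -0.06468314,  1.46097608,  0.02160431,
        1.34990325, -0.08850058]), 'joint_vel': array([-0.00031859, -0.00030196,  0.00077197, -0.00170278,  0.00026249,
       -0.00058266,  0.00184659]), 'joint_torque': array([-1.23788464e-03, -6.23251891e+01,  2.37160519e-02, -3.89902639e+01,
       -6.13794895e-02,  3.97442293e-02,  1.23721024e-04]), 'ee_pos': array([ 0.22807225, -0.58146616,  0.22175127]), 'eef_rot': array([ 9.82581747e-01,  1.85829470e-01, -1.72304707e-04, -6.99418984e-04]), 'ft_force': array([ 0.16734617, -0.14279629,  0.53813656]), 'torque': array([ 0.00510374, -0.03979391, -0.04488402]), 'grip_force': 0.0, 'width': 0.08715156492982909}
top [[0.003, -0.995, 0.104, 0.403], [-1.0, -0.003, 0.001, 0.057], [-0.001, -0.104, -0.995, 1.29], [0.0, 0.0, 0.0, 1.0]] [[371.6522947    0.         264.50041883]
 [  0.         371.6522947  191.85135941]
 [  0.           0.           1.        ]] -0.05654875889114323
binder [([301.5, 137.5, 387.9, 210.3], 0.83), ([321.7, 138.8, 324.9, 161.1], 0.73)]
top_leaf [([346.2, 154.8
[... 250 characters left out ...]
26)]
keeper_hinge [([302.5, 136.8, 385.5, 212.9], 0.84)]
side [[0.981, -0.115, 0.156, 0.31], [-0.194, -0.588, 0.785, -1.06], [0.001, -0.801, -0.599, 0.908], [0.0, 0.0, 0.0, 1.0]] [[425.70969675   0.         255.89787413]
 [  0.         425.70969675 190.43546761]
 [  0.           0.           1.        ]] -0.09236626835140134
binder [([250.9, 201.7, 331.4, 299.6], 0.78)]
top_leaf [([266.9, 254.0, 328.1, 296.0], 0.83)]
top_tab [([266.3, 249.6, 325.6, 294.7], 0.79)]
under_tab [([176.7, 143.7, 207.9, 157.5], 0.7), ([311.6, 275.3, 317.8, 290.0], 0.6)]
keeper [([301.9, 197.8, 321.9, 231.3], 0.48)]
keeper_grip [([300.1, 196.8, 324.3, 228.5], 0.53)]
keeper_hinge [([248.8, 201.2, 327.9, 296.5], 0.6)]
```

Run:
```python
from h import *
a=cv2.imread('pics/top0.png')[115:235,280:410];b=cv2.imread('pics/side0.png')[185:315,230:360]
a=cv2.resize(a,None,fx=6,fy=6,interpolation=cv2.INTER_CUBIC)[:600];b=cv2.resize(b,None,fx=4.6,fy=4.6,interpolation=cv2.INTER_CUBIC)
cv2.imwrite('pics/topc.png',cv2.resize(cv2.imread('pics/top0.png')[115:215,280:410],None,fx=6,fy=6,interpolation=cv2.INTER_CUBIC));cv2.imwrite('pics/sidec.png',b)
```

```text
(no output)
```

View pics/topc.png

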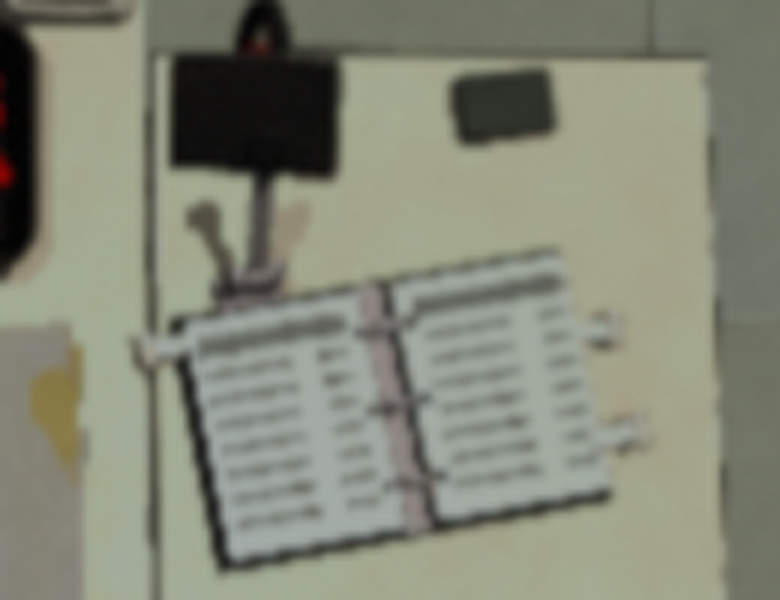

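View pics/sidec.png

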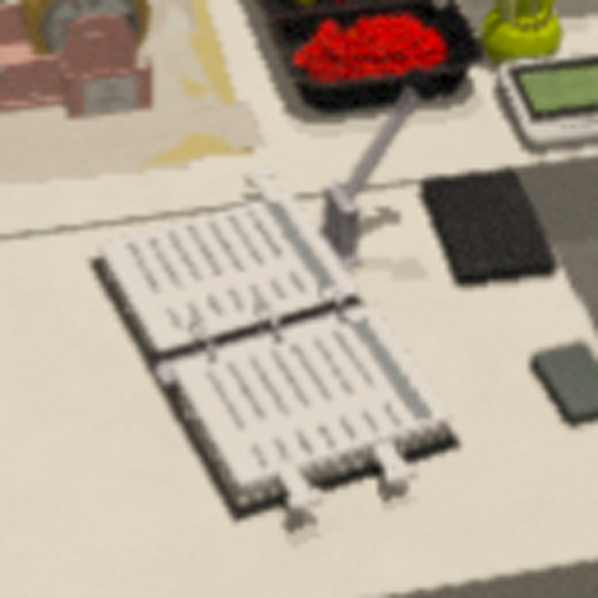

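View pics/top0.png

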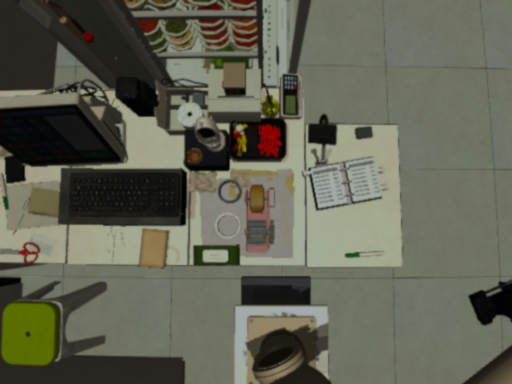

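View pics/side0.png

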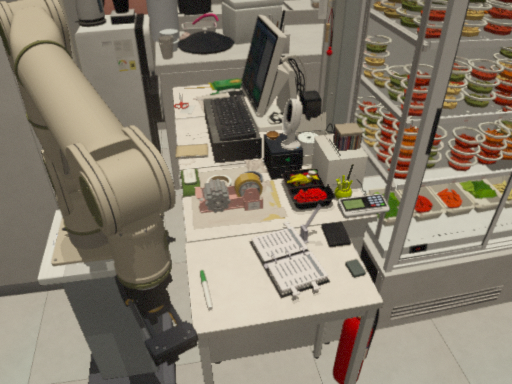

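The top view shows the binder with yaw of about 10°. The top tab pin is near crop (640,432) and the under tab pin near (614,330). The side view shows the pins at (298,520) and (393,488), and the keeper grip at (410,97). Next I fit the binder pose to these points.

```bash
cat > fit.py <<'E'
from h import *
from scipy.optimize import least_squares
T=[((-40,-135,24),(640,432)),((22,-135,18.5),(614,330)),((45,0,37),(384,325)),((0,0,37),(400,404)),((-45,0,37),(418,481)),((-76,118,2),(222,572)),((-76,-118,2),(608,494)),((58,135,22),(148,352))]
S=[((-40,-135,24),(298,520)),((22,-135,18.5),(393,488)),((45,0,41),(340,298)),((0,0,41),(274,320)),((-45,0,41),(209,347)),((-76,-118,2),(238,519)),((76,-118,2),(458,441)),((-76,118,2),(96,262))]
def kg(a,r=100): return np.array([86-r*np.cos(a),68,42+r*np.sin(a)])
def W(q,P):
    c,s=np.cos(q[2]),np.sin(q[2]);P=np.atleast_2d(P)/1000
    return P@np.array([[c,-s,0],[s,c,0],[0,0,1]]).T+[q[0],q[1],0]
if __name__=='__main__':
    pt=eyes.camera('top');ps=eyes.camera('side')
    ut=np.array([t[1] for t in T])/6+[280,115]-.4; us=np.array([t[1] for t in S])/4.6+[230,185]-.4
    ug=np.array([410,97])/4.6+[230,185]-.4
    def f(q):
        return np.r_[(proj(pt,W(q,[t[0] for t in T]))-ut).ravel(),(proj(ps,W(q,[t[0] for t in S]))-us).ravel(),(proj(ps,W(q,kg(q[3])))-ug).ravel()]
    r=least_squares(f,[.5,-.27,.1,2.0],loss='soft_l1');q=r.x;print(q.round(4));print(f(q).reshape(-1,2).round(1).tolist())
    np.save('q.npy',q)
    print('tab',W(q,(-40,-135,24)),'left',W(q,(-40,135,24)),'axis',W(q,(-40,0,24)),'grip',W(q,kg(q[3])),'shut',W(q,kg(0)),'hinge',W(q,(86,68,42)))
    for n in('marker_1','order_pad','card_pack','card_wallet','tape_grey','tape_printed','wet_wipes'):
        d=eyes.look_for(n,pt)[:1]
        for e in d:
            b=e['bbox'];print(n,round(e['conf'],2),onz(pt,b[:2],.01).round(3),onz(pt,b[2:],.01).round(3))
E
python3 fit.py
```

```text
[ 0.5702 -0.2244  0.1756  1.9748]
[[0.7, 0.1], [0.9, -0.2], [1.3, -0.1], [1.2, -0.5], [0.8, -0.4], [-0.3, 0.0], [1.4, 1.4], [0.8, -1.0], [1.1, -4.4], [1.2, -2.7], [-1.1, -2.5], [-0.9, -3.3], [-1.2, -5.1], [-1.3, 0.4], [1.0, 1.4], [-1.4, -0.7], [0.1, -3.8]]
tab [[ 0.55442342 -0.3642995   0.024     ]] left [[ 0.50726464 -0.09844982  0.024     ]] axis [[ 0.53084403 -0.23137466  0.024     ]] grip [[ 0.68173541 -0.13554662  0.1339498 ]] shut [[ 0.54456734 -0.15987871  0.042     ]] hinge [[ 0.64303018 -0.1424125   0.042     ]]
marker_1 0.75 [ 0.337 -0.217  0.01 ] [ 0.302 -0.349  0.01 ]
order_pad 0.89 [0.408 0.496 0.01 ] [0.27  0.386 0.01 ]
card_pack 0.75 [ 0.775 -0.264  0.01 ] [ 0.727 -0.319  0.01 ]
card_wallet 0.86 [ 0.773 -0.094  0.01 ] [ 0.705 -0.191  0.01 ]
tape_grey 0.75 [ 0.773 -0.265  0.01 ] [ 0.73  -0.322  0.01 ]
tape_printed 0.46 [0.462 0.218 0.01 ] [0.373 0.131 0.01 ]
wet_wipes 0.6 [0.355 0.304 0.01 ] [0.285 0.143 0.01 ]
```

```bash
cat > ov.py <<'E'
from fit import *
def overlay(q,th,ka,name,ct=(305,150,80,75),cs=(250,190,90,110),views=('top','side')):
    out=[]
    for v,(x,y,w,h) in zip(('top','side'),(ct,cs)):
        p=eyes.camera(v);k=min(400/w,600/h);im=cv2.resize(p['pixels'][y:y+h,x:x+w,::-1],None,fx=k,fy=k,interpolation=cv2.INTER_CUBIC)
        def pt(P): return ((proj(p,W(q,P))+.5-[x,y])*k-.5).round().astype(int)
        c,s=np.cos(th),np.sin(th)
        def leaf(r,xx,n=0): return (xx,-r*c-n*s,24+n*c-r*s*-1)
        for L,col in [([(-76,118,0),(76,118,0),(76,-118,0),(-76,-118,0),(-76,118,0)],(0,255,0)),([leaf(135,-50),leaf(135,-30)],(0,0,255)),([(12,-135,18.5),(32,-135,18.5)],(255,0,255)),([leaf(112,-70),leaf(112,70)],(255,128,0)),([(86,68,42),kg(ka)],(0,200,255))]+[([(xx,-17*np.cos(a),24+17*np.sin(a)) for a in np.linspace(0,np.pi,9)],(0,0,255)) for xx in(-45,0,45)]:
            cv2.polylines(im,[pt(np.array(L,float))],False,col,1)
        out.append(cv2.copyMakeBorder(im,0,600-im.shape[0],0,400-im.shape[1],cv2.BORDER_CONSTANT))
    cv2.imwrite('pics/'+name,np.hstack(out))
if __name__=='__main__':
    q=np.load('q.npy');overlay(q,0,q[3],'ov0.png')
E
python3 ov.py
```

```text
(no output)
```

View pics/ov0.png

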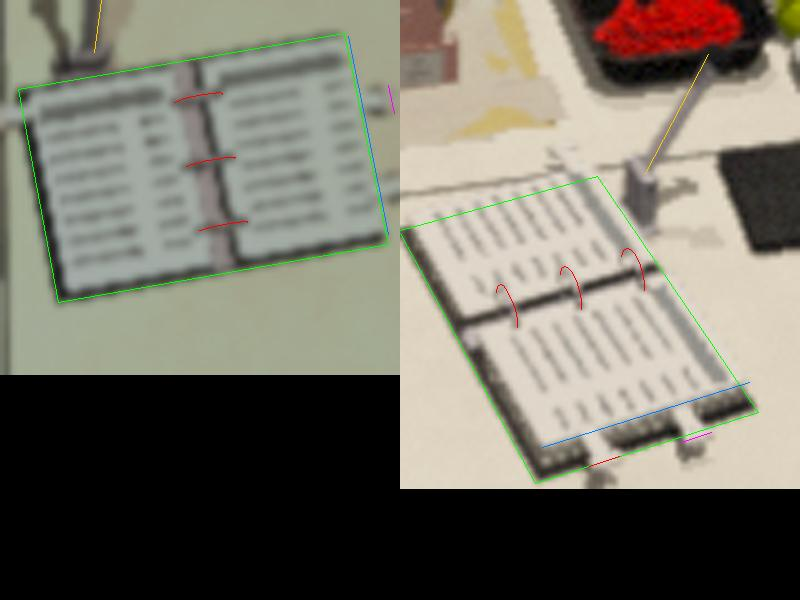

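The side overlay predicts raised features a few pixels higher than they show. The covers match. I'll zoom in on the tabs in both views.

Run:
```python
from fit import *
q=np.load('q.npy');out=[]
for v,(x,y) in (('top',(362,158)),('side',(280,268))):
    p=eyes.camera(v);k=13
    acc=sum(eyes.camera(v)['pixels'].astype(float) for _ in range(4))/4
    c=acc[y:y+35,x:x+30 if v=='top' else x+30,::-1];c=np.clip((c-c.min())/(c.max()-c.min())*255,0,255).astype(np.uint8)
    im=cv2.resize(c,None,fx=k,fy=k,interpolation=cv2.INTER_CUBIC)
    for P,col in [([(-50,-135,24),(-30,-135,24)],(0,0,255)),([(12,-135,18.5),(32,-135,18.5)],(255,0,255)),([(-76,-118,0),(76,-118,0)],(0,255,0)),([(-70,-112,26),(70,-112,26)],(255,128,0)),([(-50,-135,0),(-30,-135,0)],(0,255,255))]:
        cv2.polylines(im,[((proj(p,W(q,P))+.5-[x,y])*k-.5).round().astype(int)],False,col,1)
    out.append(im)
cv2.imwrite('pics/tabs.png',np.hstack(out))
```

```text
(no output)
```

View pics/tabs.png

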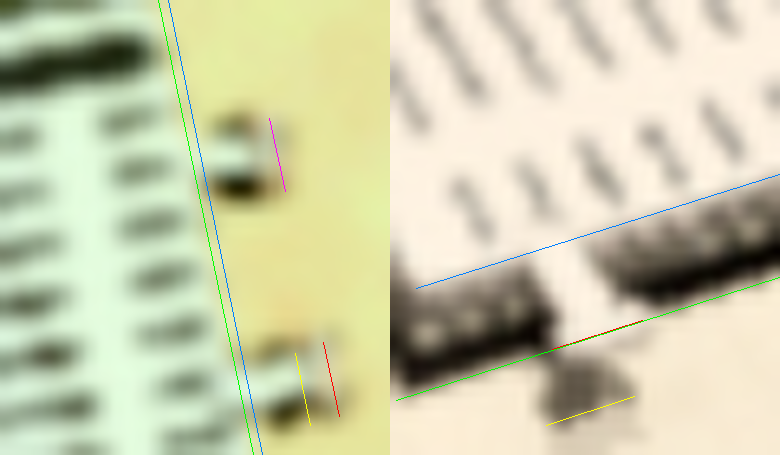

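The dark blob in the side view is the shadow; the white pin lies on the predicted line. I'll refit without the mistaken side picks.

```bash
sed -i 's/^S=.*/S=[((-76,-118,0),(238,519)),((76,-118,0),(458,441)),((-76,118,0),(96,262)),((-70,-112,26),(238,490))]/' fit.py
python3 fit.py | head -40
python3 - <<'E'
from fit import *
q=np.load('q.npy')
# edge-based check: yaw etc. of gripper needs
print(np.degrees(q[2]))
E
```

```text
[ 0.5697 -0.2218  0.1893  2.015 ]
[[0.0, -0.3], [-0.0, -0.5], [0.4, 0.0], [0.5, -0.3], [0.2, -0.2], [-0.7, 0.6], [0.9, 1.0], [-0.1, -0.3], [-1.0, 0.3], [0.7, 0.8], [-2.1, -0.4], [0.5, -2.0], [0.2, -4.4]]
tab [[ 0.55579875 -0.36195301  0.024     ]] left [[ 0.5049967  -0.09677543  0.024     ]] axis [[ 0.53039772 -0.22936422  0.024     ]] grip [[ 0.68355545 -0.13078603  0.13229705]] shut [[ 0.54313875 -0.1576867   0.042     ]] hinge [[ 0.64135267 -0.13887113  0.042     ]]
marker_1 0.46 [ 0.34 -0.22  0.01] [ 0.296 -0.341  0.01 ]
order_pad 0.6 [0.416 0.491 0.01 ] [0.266 0.368 0.01 ]
card_pack 0.75 [ 0.764 -0.262  0.01 ] [ 0.725 -0.308  0.01 ]
card_wallet 0.92 [ 0.779 -0.1    0.01 ] [ 0.715 -0.192  0.01 ]
tape_printed 0.65 [0.463 0.221 0.01 ] [0.381 0.135 0.01 ]
wet_wipes 0.87 [0.359 0.302 0.01 ] [0.281 0.143 0.01 ]
10.8451751914408
```

Request:
arm_command(steps=[{"rot": [0,0,9.9],"slide": [0.041,0.0275,-0.009],"grip": 0.5},{"rot": [0,0,9.9],"slide": [0.041,0.0275,-0.009],"grip": 0.5},{"rot": [0,0,9.9],"slide": [0.041,0.0275,-0.009],"grip": 0.5},{"rot": [0,0,9.9],"slide": [0.041,0.0275,-0.009],"grip": 0.5},{"rot": [0,0,9.9],"slide": [0.041,0.0275,-0.009],"grip": 0.5},{"rot": [0,0,9.9],"slide": [0.041,0.0275,-0.009],"grip": 0.5},{"rot": [0,0,9.9],"slide": [0.041,0.0275,-0.009],"grip": 0.5},{"rot": [0,0,9.9],"slide": [0.041,0.0275,-0.009],"grip": 0.5}], newtons=20)

```text
time: 3.3
ee_pos: [0.5574, -0.3611, 0.1504]
eef_rot: [0.637, 0.771, 0.0, 0.0]
ft_force: [0.2, 0.1, 1.5]
width: 0.0438
grip_force: 0.0
```

```bash
cat > st.py <<'E'
from fit import *
from scipy.spatial.transform import Rotation as R
s=sensors.read_state();m=R.from_quat(s['eef_rot']).as_matrix()
print(s['time'].__round__(2),s['ee_pos'].round(4),'z',m[:,2].round(3),'yaw_y',np.degrees(np.arctan2(m[1,1],m[0,1])).round(2),s['width'].__round__(4),s['grip_force'],s['ft_force'].round(1),s['joint_positions'].round(2))
E
python3 st.py
```

```text
3.3 [ 0.5574 -0.3611  0.1504] z [ 0. -0. -1.] yaw_y 10.92 0.0438 0.0 [0.2 0.1 1.5] [ 0.81  0.5  -0.42  1.42  0.21  1.27  0.56]
```

Request:
arm_command(steps=[{"slide": [-0.001,-0.001,-0.025]},{"slide": [0,0,-0.025]},{"slide": [0,0,-0.025]},{"slide": [0,0,-0.025]},{"slide": [0,0,-0.005]},{},{},{}])

```text
schema error: expected keys rot, slide, grip
```

```bash
cat > tv.py <<'E'
import sys
from fit import *
q=np.load('q.npy');a=[int(x) for x in sys.argv[2:]]
out=[]
for v,(x,y) in (('top',a[:2]),('side',a[2:4])):
    p=eyes.camera(v);w,h=50,60;k=8
    acc=sum(eyes.camera(v)['pixels'].astype(float) for _ in range(4))/4
    im=cv2.resize(acc[y:y+h,x:x+w,::-1].astype(np.uint8),None,fx=k,fy=k,interpolation=cv2.INTER_CUBIC)
    def dr(P,col): cv2.polylines(im,[((proj(p,P)+.5-[x,y])*k-.5).round().astype(int)],False,col,1)
    dr(W(q,[(-50,-135,24),(-30,-135,24)]),(0,0,255))
    t=sensors.read_state()['ee_pos'];d=np.array([.98,.19,0])*.022;dr(np.array([t-d,t+d]),(255,0,0))
    dr(W(q,[(12,-135,18.5),(32,-135,18.5)]),(255,0,255));dr(W(q,[(-70,-112,26),(70,-112,26)]),(255,128,0))
    dr(W(q,[(86,68,42),kg(q[3])]),(0,255,255))
    out.append(im)
cv2.imwrite('pics/'+sys.argv[1],np.hstack(out)[:600,:800])
E
python3 tv.py t1.png 355 148 270 240; python3 st.py
```

```text
3.8 [ 0.5555 -0.3629  0.1509] z [ 0.    -0.001 -1.   ] yaw_y 10.5 0.0437 0.0 [0.3 0.5 0.7] [ 0.81  0.49 -0.42  1.42  0.21  1.27  0.56]
```

View pics/t1.png

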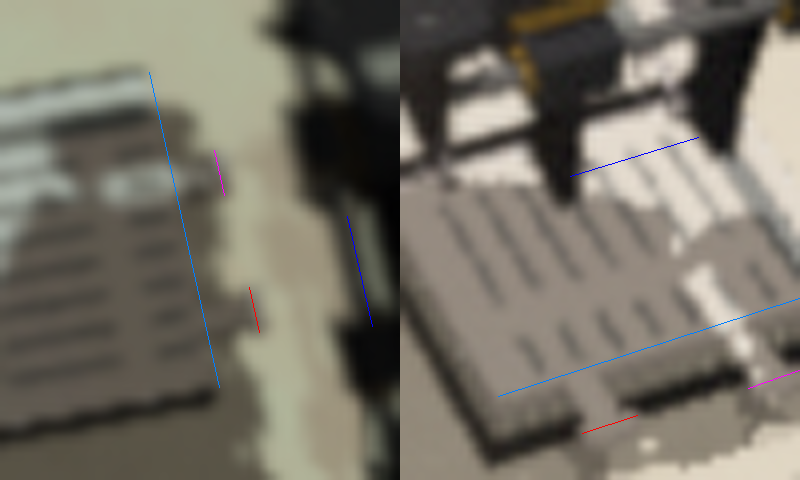

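The move was refused because every row needs all the keys. The overlay agrees with the pin and the leaf edge in both views, so I'm descending.

Request:
arm_command(steps=[{"rot": [0,0,0],"slide": [0,0,-0.025],"grip": 0.5},{"rot": [0,0,0],"slide": [0,0,-0.025],"grip": 0.5},{"rot": [0,0,0],"slide": [0,0,-0.025],"grip": 0.5},{"rot": [0,0,0],"slide": [0,0,-0.025],"grip": 0.5},{"rot": [0,0,0],"slide": [0,0,-0.02],"grip": 0.5},{"rot": [0,0,0],"slide": [0,0,-0.012],"grip": 0.5},{"rot": [0,0,0],"slide": [0,0,-0.01],"grip": 0.5},{"rot": [0,0,0],"slide": [0,0,0],"grip": 0.5}])

```text
time: 4.8
ee_pos: [0.556, -0.3618, 0.0082]
eef_rot: [0.639, 0.769, -0.0, -0.0]
ft_force: [0.5, 0.7, 0.3]
width: 0.0432
grip_force: 0.0
```

Request:
arm_command(steps=[{"rot": [0,0,0],"slide": [0,0,0],"grip": 0.4},{"rot": [0,0,0],"slide": [0,0,0],"grip": 0.35},{"rot": [0,0,0],"slide": [0,0,0],"grip": 0.3},{"rot": [0,0,0],"slide": [0,0,0],"grip": 0.25},{"rot": [0,0,0],"slide": [0,0,0],"grip": 0.2},{"rot": [0,0,0],"slide": [0,0,0],"grip": 0.15},{"rot": [0,0,0],"slide": [0,0,0],"grip": 0.1},{"rot": [0,0,0],"slide": [0,0,0],"grip": 0.1}], newtons=15)

```text
time: 5.8
ee_pos: [0.5559, -0.362, 0.0086]
eef_rot: [0.639, 0.769, -0.0, -0.0]
ft_force: [-3.2, -0.3, 3.0]
width: 0.0194
grip_force: 15.0
```

```bash
python3 st.py
```

```text
5.8 [ 0.5559 -0.362   0.0086] z [-0. -0. -1.] yaw_y 10.61 0.0194 15.000167191028595 [-3.2 -0.3  3. ] [ 0.79  0.63 -0.39  1.54  0.27  1.03  0.52]
```

Run:
```python
import numpy as np
th=np.linspace(0,np.pi,41);y=-.135*np.cos(th);z=.135*np.sin(th)
P=np.round(np.c_[-.187*y,.982*y,z],4);d=np.diff(P,axis=0)
for i in range(5): print(d[8*i:8*i+8].round(4).tolist())
```

```text
[[0.0, 0.0004, 0.0106], [-0.0003, 0.0013, 0.0105], [-0.0004, 0.002, 0.0104], [-0.0005, 0.0028, 0.0102], [-0.0007, 0.0036, 0.01], [-0.0008, 0.0044, 0.0096], [-0.001, 0.0051, 0.0092], [-0.0011, 0.0057, 0.0089]]
[[-0.0012, 0.0065, 0.0083], [-0.0013, 0.0071, 0.0078], [-0.0015, 0.0076, 0.0072], [-0.0016, 0.0082, 0.0065], [-0.0016, 0.0086, 0.0059], [-0.0017, 0.0091, 0.0052], [-0.0018, 0.0095, 0.0044], [-0.0019, 0.0097, 0.0037]]
[[-0.0019, 0.0101, 0.0029], [-0.002, 0.0102, 0.002], [-0.0019, 0.0103, 0.0013], [-0.002, 0.0104, 0.0004], [-0.002, 0.0104, -0.0004], [-0.0019, 0.0103, -0.0013], [-0.002, 0.0102, -0.002], [-0.0019, 0.0101, -0.0029]]
[[-0.0019, 0.0097, -0.0037], [-0.0018, 0.0095, -0.0044], [-0.0017, 0.0091, -0.0052], [-0.0016, 0.0086, -0.0059], [-0.0016, 0.0082, -0.0065], [-0.0015, 0.0076, -0.0072], [-0.0013, 0.0071, -0.0078], [-0.0012, 0.0065, -0.0083]]
[[-0.0011, 0.0057, -0.0089], [-0.001, 0.0051, -0.0092], [-0.0008, 0.0044, -0.0096], [-0.0007, 0.0036, -0.01], [-0.0005, 0.0028, -0.0102], [-0.0004, 0.002, -0.0104], [-0.0003, 0.0013, -0.0105], [0.0, 0.0004, -0.0106]]
```

Request:
arm_command(steps=[{"rot": [0,0,0],"slide": [0,0.0004,0.0106],"grip": 0.1},{"rot": [0,0,0],"slide": [-0.0003,0.0013,0.0105],"grip": 0.1},{"rot": [0,0,0],"slide": [-0.0004,0.002,0.0104],"grip": 0.1},{"rot": [0,0,0],"slide": [-0.0005,0.0028,0.0102],"grip": 0.1},{"rot": [0,0,0],"slide": [-0.0007,0.0036,0.01],"grip": 0.1},{"rot": [0,0,0],"slide": [-0.0008,0.0044,0.0096],"grip": 0.1},{"rot": [0,0,0],"slide": [-0.001,0.0051,0.0092],"grip": 0.1},{"rot": [0,0,0],"slide": [-0.0011,0.0057,0.0089],"grip": 0.1}], newtons=20)

```text
time: 6.8
ee_pos: [0.5511, -0.3362, 0.0885]
eef_rot: [0.639, 0.769, -0.0, -0.0]
ft_force: [-4.1, -0.1, -1.7]
width: 0.0194
grip_force: 20.0
```

```bash
python3 st.py; python3 ov.py
python3 - <<'E'
from ov import *
q=np.load('q.npy');overlay(q,np.radians(36),q[3],'ov1.png')
E
```

```text
6.8 [ 0.5511 -0.3362  0.0885] z [-0.  0. -1.] yaw_y 10.61 0.0194 19.999790489673615 [-4.1 -0.1 -1.7] [ 0.79  0.51 -0.42  1.54  0.22  1.14  0.51]
```

View pics/ov1.png

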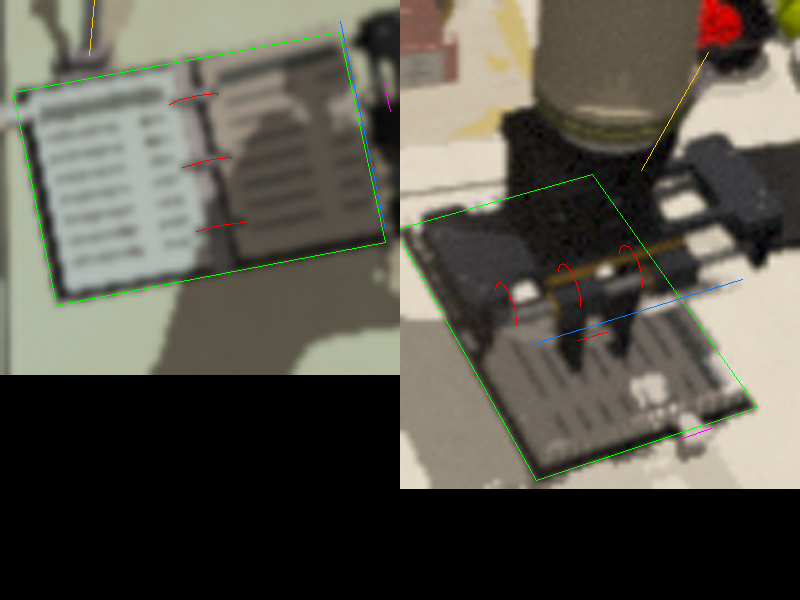

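In the side view the leaf is edge-on at about 36°, as the pale strip along (500,325)–(740,285). Only the under tab is left on the right at (690,425). Carrying on.

Request:
arm_command(steps=[{"rot": [0,0,0],"slide": [-0.0012,0.0065,0.0083],"grip": 0.1},{"rot": [0,0,0],"slide": [-0.0013,0.0071,0.0078],"grip": 0.1},{"rot": [0,0,0],"slide": [-0.0015,0.0076,0.0072],"grip": 0.1},{"rot": [0,0,0],"slide": [-0.0016,0.0082,0.0065],"grip": 0.1},{"rot": [0,0,0],"slide": [-0.0016,0.0086,0.0059],"grip": 0.1},{"rot": [0,0,0],"slide": [-0.0017,0.0091,0.0052],"grip": 0.1},{"rot": [0,0,0],"slide": [-0.0018,0.0095,0.0044],"grip": 0.1},{"rot": [0,0,0],"slide": [-0.0019,0.0097,0.0037],"grip": 0.1}])

```text
time: 8.0
ee_pos: [0.5385, -0.2691, 0.1376]
eef_rot: [0.638, 0.77, -0.0, -0.0]
ft_force: [-3.8, -0.7, -2.7]
width: 0.0192
grip_force: 20.0
```

Request:
arm_command(steps=[{"rot": [0,0,0],"slide": [-0.0019,0.0101,0.0029],"grip": 0.1},{"rot": [0,0,0],"slide": [-0.002,0.0102,0.002],"grip": 0.1},{"rot": [0,0,0],"slide": [-0.0019,0.0103,0.0013],"grip": 0.1},{"rot": [0,0,0],"slide": [-0.002,0.0104,0.0004],"grip": 0.1},{"rot": [0,0,0],"slide": [-0.002,0.0104,-0.0004],"grip": 0.1},{"rot": [0,0,0],"slide": [-0.0019,0.0103,-0.0013],"grip": 0.1},{"rot": [0,0,0],"slide": [-0.002,0.0102,-0.002],"grip": 0.1},{"rot": [0,0,0],"slide": [-0.0019,0.0101,-0.0029],"grip": 0.1}])

```text
time: 9.0
ee_pos: [0.5231, -0.1873, 0.1373]
eef_rot: [0.639, 0.77, 0.0, 0.0]
ft_force: [-4.5, -1.5, -0.6]
width: 0.0191
grip_force: 20.0
```

```bash
python3 st.py
```

```text
9.0 [ 0.5231 -0.1873  0.1373] z [ 0. -0. -1.] yaw_y 10.64 0.0191 19.999719858169556 [-4.5 -1.5 -0.6] [ 0.7   0.29 -0.52  1.73  0.15  1.16  0.33]
```

Forces are small, so I'm continuing down.

Request:
arm_command(steps=[{"rot": [0,0,0],"slide": [-0.0019,0.0097,-0.0037],"grip": 0.1},{"rot": [0,0,0],"slide": [-0.0018,0.0095,-0.0044],"grip": 0.1},{"rot": [0,0,0],"slide": [-0.0017,0.0091,-0.0052],"grip": 0.1},{"rot": [0,0,0],"slide": [-0.0016,0.0086,-0.0059],"grip": 0.1},{"rot": [0,0,0],"slide": [-0.0016,0.0082,-0.0065],"grip": 0.1},{"rot": [0,0,0],"slide": [-0.0015,0.0076,-0.0072],"grip": 0.1},{"rot": [0,0,0],"slide": [-0.0013,0.0071,-0.0078],"grip": 0.1},{"rot": [0,0,0],"slide": [-0.0012,0.0065,-0.0083],"grip": 0.1}])

```text
time: 10.0
ee_pos: [0.5106, -0.1209, 0.0877]
eef_rot: [0.638, 0.77, 0.0, -0.0]
ft_force: [-4.3, 0.2, 0.8]
width: 0.0192
grip_force: 20.0
```

Request:
arm_command(steps=[{"rot": [0,0,0],"slide": [-0.0011,0.0057,-0.0089],"grip": 0.1},{"rot": [0,0,0],"slide": [-0.001,0.0051,-0.0092],"grip": 0.1},{"rot": [0,0,0],"slide": [-0.0008,0.0044,-0.0096],"grip": 0.1},{"rot": [0,0,0],"slide": [-0.0007,0.0036,-0.01],"grip": 0.1},{"rot": [0,0,0],"slide": [-0.0005,0.0028,-0.0102],"grip": 0.1},{"rot": [0,0,0],"slide": [-0.0004,0.002,-0.0104],"grip": 0.1},{"rot": [0,0,0],"slide": [-0.0003,0.0013,-0.0105],"grip": 0.1},{"rot": [0,0,0],"slide": [0,0.0004,-0.0106],"grip": 0.1}])

```text
time: 11.0
ee_pos: [0.506, -0.0966, 0.0079]
eef_rot: [0.639, 0.769, 0.0, 0.0]
ft_force: [-4.6, 2.2, 17.9]
width: 0.0192
grip_force: 20.0
```

```bash
python3 st.py
```

```text
11.0 [ 0.506  -0.0966  0.0079] z [ 0.  0. -1.] yaw_y 10.62 0.0192 20.002455711364746 [-4.6  2.2 17.9] [ 0.57  0.38 -0.53  1.94  0.25  0.89  0.09]
```

It's flat against the stop, pressing with about 18 N. I'll release and go up.

Request:
arm_command(steps=[{"rot": [0,0,0],"slide": [0,0,0.001],"grip": 0.25},{"rot": [0,0,0],"slide": [0,0,0],"grip": 0.4},{"rot": [0,0,0],"slide": [0,0,0],"grip": 0.45},{"rot": [0,0,0],"slide": [0,0,0],"grip": 0.45},{"rot": [0,0,0],"slide": [0,0,0.01],"grip": 0.45},{"rot": [0,0,0],"slide": [0,0,0.03],"grip": 0.45},{"rot": [0,0,0],"slide": [0,0,0.05],"grip": 0.45},{"rot": [0,0,0],"slide": [0,0,0.05],"grip": 0.45}])

```text
time: 12.0
ee_pos: [0.5057, -0.0964, 0.1518]
eef_rot: [0.639, 0.77, 0.0, 0.0]
ft_force: [0.6, -0.7, -0.7]
width: 0.0387
grip_force: 0.0
```

Request:
arm_command(steps=[{"rot": [0,0,0],"slide": [0,0,0.05],"grip": 0.45},{"rot": [0,0,0],"slide": [0,0,0.04],"grip": 0.45},{"rot": [0,0,-10],"slide": [0,0,0],"grip": 0.45},{"rot": [0,0,-10],"slide": [0,0,0],"grip": 0.45},{"rot": [0,0,-10],"slide": [0,0,0],"grip": 0.45},{"rot": [0,0,-10],"slide": [0,0,0],"grip": 0.45},{"rot": [0,0,-10],"slide": [0,0,0],"grip": 0.45},{"rot": [0,0,-10],"slide": [0,0,0],"grip": 0.45}])

```text
time: 13.0
ee_pos: [0.5058, -0.0964, 0.2404]
eef_rot: [0.939, 0.345, 0.0, 0.0]
ft_force: [0.1, -0.1, 0.8]
width: 0.0388
grip_force: 0.0
```

```bash
python3 st.py
python3 - <<'E'
from h import *
q=np.load('q.npy')
from fit import kg,W
out=[]
for v,(x,y,w,h) in (('top',(300,115,67,100)),('side',(270,175,67,100))):
    p=eyes.camera(v);k=6;acc=sum(eyes.camera(v)['pixels'].astype(float) for _ in range(4))/4
    print(v,[(np.round(d['bbox'],1).tolist(),round(d['conf'],2)) for n in('keeper','keeper_grip') for d in eyes.look_for(n,p)[:2]])
    im=cv2.resize(acc[y:y+h,x:x+w,::-1].astype(np.uint8),None,fx=k,fy=k,interpolation=cv2.INTER_CUBIC)
    def dr(P,c): cv2.polylines(im,[((proj(p,W(q,P))+.5-[x,y])*k-.5).round().astype(int)],False,c,1)
    for a,c in((1.95,(0,255,255)),(2.1,(0,255,0))):
        g=kg(a);dr([(86,68,42),g],c);dr([g+[0,-10,0],g+[0,10,0]],c)
    out.append(im[:600,:400])
cv2.imwrite('pics/k.png',np.hstack(out))
E
```

```text
13.0 [ 0.5058 -0.0964  0.2404] z [ 0.001 -0.    -1.   ] yaw_y -49.69 0.0388 0.0 [ 0.1 -0.1  0.8] [ 0.59  0.11 -0.52  1.7   0.06  1.34 -0.81]Traceback (most recent call last):
  File "<stdin>", line 7, in <module>
ValueError: only the last four pictures can be asked about
```

```bash
cat > k.py <<'E'
from h import *
import sys
q=np.load('q.npy')
from fit import kg,W
out=[]
for v,(x,y,w,h) in (('top',(300,115,67,100)),('side',(270,175,67,100))):
    p=eyes.camera(v);k=6
    print(v,[(np.round(d['bbox'],1).tolist(),round(d['conf'],2)) for n in('keeper','keeper_grip','top_leaf') for d in eyes.look_for(n,p)[:2]])
    acc=sum(eyes.camera(v)['pixels'].astype(float) for _ in range(4))/4
    im=cv2.resize(acc[y:y+h,x:x+w,::-1].astype(np.uint8),None,fx=k,fy=k,interpolation=cv2.INTER_CUBIC)
    def dr(P,c): cv2.polylines(im,[((proj(p,W(q,P))+.5-[x,y])*k-.5).round().astype(int)],False,c,1)
    for a,c in((1.95,(0,255,255)),(2.1,(0,255,0))):
        g=kg(a);dr([(86,68,42),g],c);dr([g+[0,-10,0],g+[0,10,0]],c)
    out.append(im[:600,:400])
cv2.imwrite('pics/'+sys.argv[1],np.hstack(out))
E
python3 k.py k.png
```

```text
top [([191.8, 243.4, 243.1, 265.3], 0.46), ([318.6, 136.7, 326.4, 148.4], 0.38), ([323.8, 137.7, 326.1, 149.2], 0.53), ([192.0, 241.5, 240.9, 266.8], 0.56)]
side [([302.0, 198.5, 324.2, 230.2], 0.56), ([302.9, 201.7, 319.8, 229.9], 0.65), ([248.1, 202.5, 328.4, 298.1], 0.3), ([254.6, 228.4, 305.4, 256.7], 0.74)]
```

View pics/k.png

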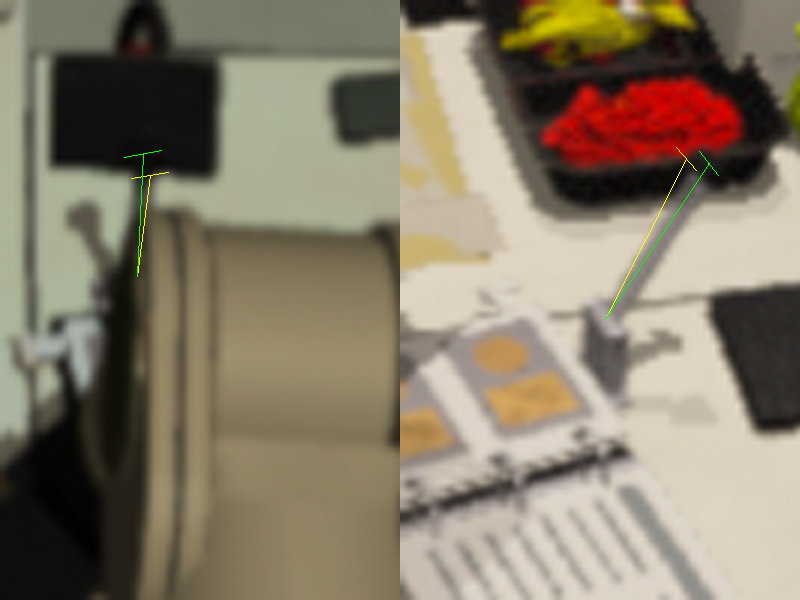

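The leaf lies on the left with the meal-tray pictures up. The keeper arm runs from about (618,300) to (692,180) in the side view, an angle of about 2.04. Moving above its grip.

Request:
arm_command(steps=[{"rot": [0,0,-10],"slide": [0.03,-0.006,0],"grip": 0.5},{"rot": [0,0,-10],"slide": [0.03,-0.006,0],"grip": 0.5},{"rot": [0,0,-9.5],"slide": [0.03,-0.006,0],"grip": 0.5},{"rot": [0,0,0],"slide": [0.03,-0.006,0],"grip": 0.5},{"rot": [0,0,0],"slide": [0.03,-0.006,0],"grip": 0.5},{"rot": [0,0,0],"slide": [0.031,-0.005,0],"grip": 0.5},{"rot": [0,0,0],"slide": [0,0,-0.03],"grip": 0.5},{"rot": [0,0,0],"slide": [0,0,-0.03],"grip": 0.5}])

```text
time: 15.05
ee_pos: [0.6872, -0.1316, 0.1784]
eef_rot: [0.995, 0.097, 0.0, -0.0]
ft_force: [0.6, -0.1, -0.6]
width: 0.044
grip_force: 0.0
```

```bash
python3 st.py
```

```text
15.05 [ 0.6872 -0.1316  0.1784] z [ 0.  0. -1.] yaw_y -78.88 0.044 0.0 [ 0.6 -0.1 -0.6] [ 0.41  0.56 -0.44  1.27  0.23  1.36 -1.39]
```

Request:
arm_command(steps=[{"rot": [0,0,0],"slide": [0,0,-0.02],"grip": 0.5},{"rot": [0,0,0],"slide": [0,0,-0.02],"grip": 0.5},{"rot": [0,0,0],"slide": [0,0,-0.01],"grip": 0.5},{"rot": [0,0,0],"slide": [0,0,-0.007],"grip": 0.5},{"rot": [0,0,0],"slide": [0,0,0],"grip": 0.5},{"rot": [0,0,0],"slide": [0,0,0],"grip": 0.4},{"rot": [0,0,0],"slide": [0,0,0],"grip": 0.35},{"rot": [0,0,0],"slide": [0,0,0],"grip": 0.3}], newtons=20)

```text
time: 16.05
ee_pos: [0.687, -0.1317, 0.1229]
eef_rot: [0.995, 0.097, 0.0, 0.0]
ft_force: [0.0, 0.2, 0.4]
width: 0.0283
grip_force: 0.0
```

Request:
arm_command(steps=[{"rot": [0,0,0],"slide": [0,0,0],"grip": 0.28},{"rot": [0,0,0],"slide": [0,0,0],"grip": 0.26},{"rot": [0,0,0],"slide": [0,0,0],"grip": 0.24},{"rot": [0,0,0],"slide": [0,0,0],"grip": 0.2},{"rot": [0,0,0],"slide": [0,0,0],"grip": 0.15},{"rot": [0,0,0],"slide": [0,0,0],"grip": 0.1},{"rot": [0,0,0],"slide": [0,0,0],"grip": 0.1},{"rot": [0,0,0],"slide": [0,0,0],"grip": 0.1}])

```text
time: 17.05
ee_pos: [0.6869, -0.1323, 0.1226]
eef_rot: [0.995, 0.097, 0.0, 0.0]
ft_force: [-0.2, -4.4, 0.3]
width: 0.0199
grip_force: 20.0
```

```bash
python3 st.py; python3 k.py k2.png
```

```text
17.05 [ 0.6869 -0.1323  0.1226] z [ 0.    -0.001 -1.   ] yaw_y -78.92 0.0199 19.99904751777649 [-0.2 -4.4  0.3] [ 0.41  0.59 -0.43  1.34  0.25  1.26 -1.4 ]
top [([320.1, 148.3, 323.3, 162.4], 0.41), ([310.8, 161.0, 339.3, 210.0], 0.63)]
side [([253.6, 208.7, 330.2, 299.1], 0.54), ([302.3, 211.0, 316.3, 229.1], 0.53), ([253.0, 224.8, 306.5, 258.7], 0.85)]
```

View pics/k2.png

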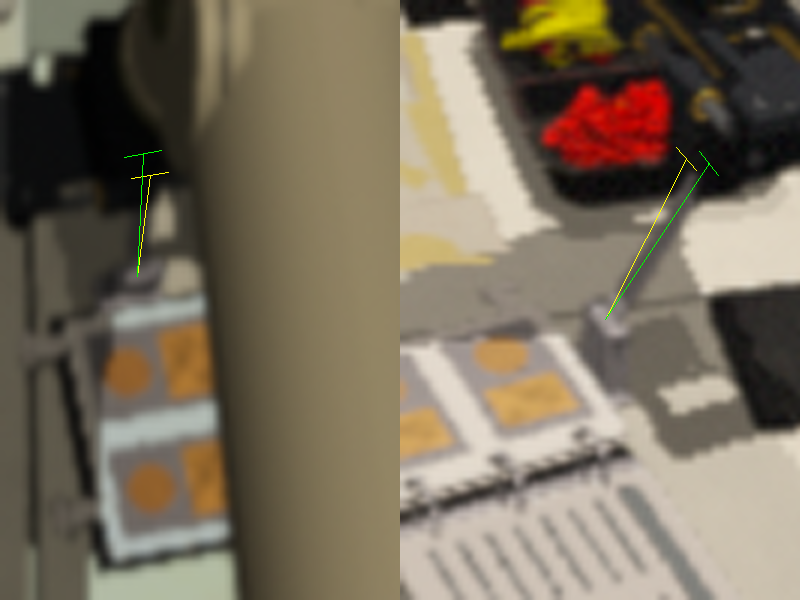

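The grip is held: width 19.9 mm, grip force 20 N. Next is the arc down.

Run:
```python
import numpy as np
th=np.linspace(2.04,0,41);x=-.1*np.cos(th);z=.1*np.sin(th)
P=np.round(np.c_[.982*x,.188*x,z],4);d=np.diff(P,axis=0)
for i in range(5): print(th[8*i+8].round(2),P[8*i+8]-P[0],d[8*i:8*i+8].round(4).tolist())
```

```text
1.63 [-0.0384 -0.0074  0.0106] [[-0.0045, -0.0009, 0.0022], [-0.0046, -0.0009, 0.0019], [-0.0048, -0.0009, 0.0017], [-0.0048, -0.0009, 0.0015], [-0.0048, -0.0009, 0.0012], [-0.0049, -0.0009, 0.001], [-0.005, -0.001, 0.0007], [-0.005, -0.001, 0.0004]]
1.22 [-0.0778 -0.0149  0.0048] [[-0.005, -0.0009, 0.0002], [-0.005, -0.001, -0.0001], [-0.005, -0.0009, -0.0003], [-0.005, -0.001, -0.0006], [-0.0049, -0.0009, -0.0009], [-0.0049, -0.001, -0.0011], [-0.0048, -0.0009, -0.0013], [-0.0048, -0.0009, -0.0017]]
0.82 [-0.1117 -0.0214 -0.0164] [[-0.0046, -0.0009, -0.0018], [-0.0046, -0.0009, -0.0021], [-0.0045, -0.0008, -0.0023], [-0.0043, -0.0008, -0.0026], [-0.0042, -0.0008, -0.0028], [-0.004, -0.0008, -0.003], [-0.0039, -0.0008, -0.0032], [-0.0038, -0.0007, -0.0034]]
0.41 [-0.1345 -0.0258 -0.0495] [[-0.0035, -0.0007, -0.0035], [-0.0034, -0.0006, -0.0038], [-0.0032, -0.0006, -0.004], [-0.003, -0.0006, -0.004], [-0.0027, -0.0005, -0.0043], [-0.0026, -0.0005, -0.0044], [-0.0023, -0.0005, -0.0045], [-0.0021, -0.0004, -0.0046]]
0.0 [-0.1426 -0.0273 -0.0892] [[-0.0019, -0.0003, -0.0048], [-0.0016, -0.0003, -0.0048], [-0.0014, -0.0003, -0.0049], [-0.0012, -0.0002, -0.0049], [-0.0009, -0.0002, -0.0051], [-0.0006, -0.0001, -0.005], [-0.0004, -0.0001, -0.0051], [-0.0001, 0.0, -0.0051]]
```

Request:
arm_command(steps=[{"rot": [0,0,0],"slide": [-0.0045,-0.0009,0.0022],"grip": 0.1},{"rot": [0,0,0],"slide": [-0.0046,-0.0009,0.0019],"grip": 0.1},{"rot": [0,0,0],"slide": [-0.0048,-0.0009,0.0017],"grip": 0.1},{"rot": [0,0,0],"slide": [-0.0048,-0.0009,0.0015],"grip": 0.1},{"rot": [0,0,0],"slide": [-0.0048,-0.0009,0.0012],"grip": 0.1},{"rot": [0,0,0],"slide": [-0.0049,-0.0009,0.001],"grip": 0.1},{"rot": [0,0,0],"slide": [-0.005,-0.001,0.0007],"grip": 0.1},{"rot": [0,0,0],"slide": [-0.005,-0.001,0.0004],"grip": 0.1}], newtons=20)

```text
time: 18.85
ee_pos: [0.6495, -0.1393, 0.1346]
eef_rot: [0.995, 0.097, 0.002, 0.001]
ft_force: [2.1, -4.9, 4.9]
width: 0.0199
grip_force: 20.0
```

Request:
arm_command(steps=[{"rot": [0,0,0],"slide": [-0.005,-0.0009,0.0002],"grip": 0.1},{"rot": [0,0,0],"slide": [-0.005,-0.001,-0.0001],"grip": 0.1},{"rot": [0,0,0],"slide": [-0.005,-0.0009,-0.0003],"grip": 0.1},{"rot": [0,0,0],"slide": [-0.005,-0.001,-0.0006],"grip": 0.1},{"rot": [0,0,0],"slide": [-0.0049,-0.0009,-0.0009],"grip": 0.1},{"rot": [0,0,0],"slide": [-0.0049,-0.001,-0.0011],"grip": 0.1},{"rot": [0,0,0],"slide": [-0.0048,-0.0009,-0.0013],"grip": 0.1},{"rot": [0,0,0],"slide": [-0.0048,-0.0009,-0.0017],"grip": 0.1}])

```text
time: 19.85
ee_pos: [0.6102, -0.1467, 0.1299]
eef_rot: [0.995, 0.097, 0.002, 0.001]
ft_force: [-2.3, -4.4, 13.5]
width: 0.0197
grip_force: 20.0
```

Request:
arm_command(steps=[{"rot": [0,0,0],"slide": [-0.0046,-0.0009,-0.0018],"grip": 0.1},{"rot": [0,0,0],"slide": [-0.0046,-0.0009,-0.0021],"grip": 0.1},{"rot": [0,0,0],"slide": [-0.0045,-0.0008,-0.0023],"grip": 0.1},{"rot": [0,0,0],"slide": [-0.0043,-0.0008,-0.0026],"grip": 0.1},{"rot": [0,0,0],"slide": [-0.0042,-0.0008,-0.0028],"grip": 0.1},{"rot": [0,0,0],"slide": [-0.004,-0.0008,-0.003],"grip": 0.1},{"rot": [0,0,0],"slide": [-0.0039,-0.0008,-0.0032],"grip": 0.1},{"rot": [0,0,0],"slide": [-0.0038,-0.0007,-0.0034],"grip": 0.1}])

```text
time: 20.85
ee_pos: [0.5746, -0.1534, 0.1072]
eef_rot: [0.995, 0.097, -0.0, 0.0]
ft_force: [-6.8, -4.4, 8.8]
width: 0.0202
grip_force: 20.0
```

Request:
arm_command(steps=[{"rot": [0,0,0],"slide": [-0.004,-0.0008,-0.003],"grip": 0.1},{"rot": [0,0,0],"slide": [-0.0039,-0.0007,-0.0033],"grip": 0.1},{"rot": [0,0,0],"slide": [-0.0037,-0.0007,-0.0035],"grip": 0.1},{"rot": [0,0,0],"slide": [-0.003,-0.0006,-0.004],"grip": 0.1},{"rot": [0,0,0],"slide": [-0.0027,-0.0005,-0.0043],"grip": 0.1},{"rot": [0,0,0],"slide": [-0.0026,-0.0005,-0.0044],"grip": 0.1},{"rot": [0,0,0],"slide": [-0.0023,-0.0005,-0.0045],"grip": 0.1},{"rot": [0,0,0],"slide": [-0.0021,-0.0004,-0.0046],"grip": 0.1}])

```text
time: 21.85
ee_pos: [0.5501, -0.158, 0.0741]
eef_rot: [0.995, 0.097, -0.001, 0.0]
ft_force: [-1.6, -5.8, 2.5]
width: 0.0202
grip_force: 20.0
```

```bash
python3 st.py
```

```text
21.85 [ 0.5501 -0.158   0.0741] z [-0.001 -0.    -1.   ] yaw_y -78.9 0.0202 20.006620287895203 [-1.6 -5.8  2.5] [ 0.57  0.39 -0.45  1.75  0.19  1.05 -1.32]
```

Request:
arm_command(steps=[{"rot": [0,0,0],"slide": [-0.0019,-0.0003,-0.0048],"grip": 0.1},{"rot": [0,0,0],"slide": [-0.0016,-0.0003,-0.0048],"grip": 0.1},{"rot": [0,0,0],"slide": [-0.0014,-0.0003,-0.0049],"grip": 0.1},{"rot": [0,0,0],"slide": [-0.0012,-0.0002,-0.0049],"grip": 0.1},{"rot": [0,0,0],"slide": [-0.0009,-0.0002,-0.0049],"grip": 0.1},{"rot": [0,0,0],"slide": [-0.0006,-0.0001,-0.0045],"grip": 0.1},{"rot": [0,0,0],"slide": [-0.0004,-0.0001,-0.004],"grip": 0.1},{"rot": [0,0,0],"slide": [0,0,-0.003],"grip": 0.1}])

```text
time: 22.85
ee_pos: [0.5416, -0.1596, 0.038]
eef_rot: [0.995, 0.097, -0.001, -0.0]
ft_force: [-3.3, -5.5, 1.6]
width: 0.0194
grip_force: 20.0
```

Request:
arm_command(steps=[{"rot": [0,0,0],"slide": [0,0,-0.001],"grip": 0.1},{"rot": [0,0,0],"slide": [0,0,-0.001],"grip": 0.1},{"rot": [0,0,0],"slide": [0,0,-0.001],"grip": 0.1},{"rot": [0,0,0],"slide": [0,0,-0.001],"grip": 0.1},{"rot": [0,0,0],"slide": [0,0,-0.001],"grip": 0.1},{"rot": [0,0,0],"slide": [0,0,0],"grip": 0.1},{"rot": [0,0,0],"slide": [0,0,0],"grip": 0.1},{"rot": [0,0,0],"slide": [0,0,0],"grip": 0.1}])

```text
time: 23.85
ee_pos: [0.5415, -0.1596, 0.033]
eef_rot: [0.995, 0.097, -0.001, -0.0]
ft_force: [-3.2, -6.0, 0.3]
width: 0.0197
grip_force: 20.0
```

Request:
arm_command(steps=[{"rot": [0,0,0],"slide": [0,0,-0.001],"grip": 0.1},{"rot": [0,0,0],"slide": [0,0,0],"grip": 0.1},{"rot": [0,0,0],"slide": [0,0,-0.001],"grip": 0.1},{"rot": [0,0,0],"slide": [0,0,0],"grip": 0.1},{"rot": [0,0,0],"slide": [0,0,-0.001],"grip": 0.1},{"rot": [0,0,0],"slide": [0,0,0],"grip": 0.1},{"rot": [0,0,0],"slide": [0,0,0],"grip": 0.1},{"rot": [0,0,0],"slide": [0,0,0],"grip": 0.1}])

```text
time: 24.85
ee_pos: [0.5415, -0.1596, 0.0301]
eef_rot: [0.995, 0.097, -0.001, -0.0]
ft_force: [-3.2, -4.6, 1.2]
width: 0.0194
grip_force: 20.0
```

Request:
arm_command(steps=[{"rot": [0,0,0],"slide": [0,0,-0.001],"grip": 0.1},{"rot": [0,0,0],"slide": [0,0,0],"grip": 0.1},{"rot": [0,0,0],"slide": [0,0,-0.001],"grip": 0.1},{"rot": [0,0,0],"slide": [0,0,0],"grip": 0.1},{"rot": [0,0,0],"slide": [0,0,-0.001],"grip": 0.1},{"rot": [0,0,0],"slide": [0,0,0],"grip": 0.1},{"rot": [0,0,0],"slide": [0,0,0],"grip": 0.1},{"rot": [0,0,0],"slide": [0,0,0],"grip": 0.1}])

```text
time: 25.85
ee_pos: [0.5417, -0.1596, 0.0274]
eef_rot: [0.995, 0.097, -0.001, 0.0]
ft_force: [-4.2, -5.6, 3.5]
width: 0.0197
grip_force: 20.0
```

Request:
arm_command(steps=[{"rot": [0,0,0],"slide": [0,0,-0.001],"grip": 0.1},{"rot": [0,0,0],"slide": [0,0,0],"grip": 0.1},{"rot": [0,0,0],"slide": [0,0,-0.001],"grip": 0.1},{"rot": [0,0,0],"slide": [0,0,0],"grip": 0.1},{"rot": [0,0,0],"slide": [0,0,0],"grip": 0.1},{"rot": [0,0,0],"slide": [0,0,0],"grip": 0.1},{"rot": [0,0,0],"slide": [0,0,0],"grip": 0.1},{"rot": [0,0,0],"slide": [0,0,0],"grip": 0.1}])

```text
time: 26.85
ee_pos: [0.5418, -0.1596, 0.0264]
eef_rot: [0.995, 0.097, -0.001, 0.0]
ft_force: [-9.5, -4.3, 15.0]
width: 0.0198
grip_force: 25.0
```

```bash
python3 st.py
```

```text
26.85 [ 0.5418 -0.1596  0.0264] z [-0.002 -0.001 -1.   ] yaw_y -78.91 0.0198 24.955703011946753 [-9.5 -4.3 15. ] [ 0.57  0.43 -0.43  1.8   0.22  0.96 -1.34]
```

Run:
```python
from fit import *
q=np.load('q.npy');p=eyes.camera('side')
acc=sum(eyes.camera('side')['pixels'].astype(np.float32) for _ in range(6))/6
for nm,P in(('hinge',(86,68,42)),('shut',(-14,68,42)),('phi.2',kg(.2))): print(nm,proj(p,W(q,P)).round(1))
for phi in(0,.1,.2): print(phi,proj(p,W(q,[kg(phi,r) for r in(20,40,60)])).round(1).tolist())
g=acc.mean(2).round().astype(int)
print('cols',list(range(276,312)))
for y in range(212,250): print(y,' '.join('%3d'%v for v in g[y,276:312]))
```

```text
hinge [[303.8 227.8]]
shut [[273.8 236.3]]
phi.2 [[274.6 231.1]]
0 [[297.9, 229.5], [292.0, 231.2], [286.0, 232.8]]
0.1 [[298.0, 229.0], [292.1, 230.2], [286.1, 231.3]]
0.2 [[298.1, 228.5], [292.3, 229.1], [286.5, 229.8]]
cols [276, 277, 278, 279, 280, 281, 282, 283, 284, 285, 286, 287, 288, 289, 290, 291, 292, 293, 294, 295, 296, 297, 298, 299, 300, 301, 302, 303, 304, 305, 306, 307, 308, 309, 310, 311]
212  22  22  19  22  18  17  18  20  65 157 200 212 214 213 213 212 211 203 193 189 187 186 186 186 186 186 186 187 187 191 192 192 192 191 190 190
213  21  24  23  23  27  24  20  27  80 160 199 210 213 213 213 213 213 211 203 197 196 194 192 191 192 192 192 193 194 196 196 196 195 194 195 196
214  38  44  47  43  41  37  27  28  66 150 184 204 212 212 213 213 214 213 212 211 211 202 197 196 195 195 195 196 206 210 211 211 210 209 210 209
215  69  72  63  52  40  33  27  29  33  83 160 198 210 213 213 212 213 214 213 214 213 212 211 210 210 210 210 210 212 212 212 212 212 210 211 211
216  57  52  44  32  29  29  28  30  31  55 111 167 202 211 212 212 213 214 214 214 214 213 213 212 
[... 4231 characters left out ...]
  88  85  84  91 132 151 157 155 155 161 166 173 178 187 186 194 205 212 215 216 215 211 210 211 211 211 211
246  64  69  70  80  99 127 135 119 104  88  73  71  90 137 153 160 162 172 188 195 207 210 201 175 153 182 205 213 214 214 210 206 209 210 210 211
247  73  77  88  95 120 171 185 163 140 111  81  73  94 153 171 185 190 204 213 214 215 212 181 133 128 168 192 201 202 199 192 184 202 210 211 211
248  97 103 124 132 151 177 190 191 186 148 100  86 106 177 205 211 212 214 215 215 215 213 197 161 152 182 183 169 154 135 156 176 201 209 210 210
249 134 137 137 137 143 163 185 193 190 149 106  96 102 138 186 202 210 214 215 214 210 205 199 185 147 130 133 173 161 113  91 130 184 205 210 209
```

The arm occludes the keeper. The TCP track fits the 100 mm keeper circle, at an angle of about 0.03 by z=0.038. The final 15 N fits the foot or fingertips bearing on the leaf. I'll relax the grip gently before opening.

Request:
arm_command(steps=[{"rot": [0,0,0],"slide": [0,0,0],"grip": 0.15},{"rot": [0,0,0],"slide": [0,0,0.0005],"grip": 0.2},{"rot": [0,0,0],"slide": [0,0,0.0005],"grip": 0.2},{"rot": [0,0,0],"slide": [0,0,0],"grip": 0.2},{"rot": [0,0,0],"slide": [0,0,0],"grip": 0.2},{"rot": [0,0,0],"slide": [0,0,0],"grip": 0.2},{"rot": [0,0,0],"slide": [0,0,0],"grip": 0.2},{"rot": [0,0,0],"slide": [0,0,0],"grip": 0.2}], newtons=3)

```text
time: 28.2
ee_pos: [0.5423, -0.1594, 0.0266]
eef_rot: [0.995, 0.097, -0.0, 0.0]
ft_force: [-2.7, -5.0, 2.5]
width: 0.0201
grip_force: 3.0
```

Request:
arm_command(steps=[{"rot": [0,0,0],"slide": [0,0,0],"grip": 0.22},{"rot": [0,0,0],"slide": [0,0,0],"grip": 0.23},{"rot": [0,0,0],"slide": [0,0,0],"grip": 0.24},{"rot": [0,0,0],"slide": [0,0,0],"grip": 0.26},{"rot": [0,0,0],"slide": [0,0,0],"grip": 0.3},{"rot": [0,0,0],"slide": [0,0,0],"grip": 0.35},{"rot": [0,0,0],"slide": [0,0,0],"grip": 0.4},{"rot": [0,0,0],"slide": [0,0,0],"grip": 0.42}])

```text
time: 29.2
ee_pos: [0.5428, -0.1592, 0.0267]
eef_rot: [0.995, 0.097, -0.0, -0.0]
ft_force: [-0.6, -0.3, -0.3]
width: 0.0354
grip_force: 0.0
```

```bash
python3 st.py
```

```text
29.2 [ 0.5428 -0.1592  0.0267] z [-0.  0. -1.] yaw_y -78.88 0.0354 0.0 [-0.6 -0.3 -0.3] [ 0.57  0.43 -0.43  1.8   0.22  0.96 -1.33]
```

Free of contact. I'll go up and clear the view.

Request:
arm_command(steps=[{"rot": [0,0,0],"slide": [0,0,0.008],"grip": 0.42},{"rot": [0,0,0],"slide": [0,0,0.02],"grip": 0.42},{"rot": [0,0,0],"slide": [0,0,0.04],"grip": 0.42},{"rot": [0,0,0],"slide": [0,0,0.05],"grip": 0.42},{"rot": [0,0,0],"slide": [0,0,0.05],"grip": 0.42},{"rot": [0,0,0],"slide": [-0.03,0,0.04],"grip": 0.42},{"rot": [0,0,0],"slide": [-0.04,0,0.03],"grip": 0.42},{"rot": [0,0,0],"slide": [-0.04,0.03,0.03],"grip": 0.42}])

```text
time: 30.2
ee_pos: [0.4315, -0.1301, 0.2972]
eef_rot: [0.995, 0.095, 0.001, 0.0]
ft_force: [-0.0, 0.5, 0.9]
width: 0.0367
grip_force: 0.0
```

```bash
python3 st.py
python3 - <<'E'
from fit import *
q=np.load('q.npy');p=eyes.camera('side')
print([(n,np.round(d['bbox'],1).tolist(),round(d['conf'],2)) for n in('keeper','keeper_grip','top_leaf') for d in eyes.look_for(n,p)[:2]])
acc=sum(eyes.camera('side')['pixels'].astype(np.float32) for _ in range(4))/4
print('grip at 0,.08,.2,1.95,',proj(p,W(q,[kg(a) for a in(0,.08,.2,1.95)])).round(1).tolist())
g=acc.mean(2).round().astype(int)
for y in range(222,250): print(y,' '.join('%3d'%v for v in g[y,264:306]))
E
```

```text
30.2 [ 0.4315 -0.1301  0.2972] z [ 0.002 -0.001 -1.   ] yaw_y -79.05 0.0367 0.0 [-0.   0.5  0.9] [ 0.69 -0.07 -0.47  1.75 -0.03  1.45 -1.15]
[('keeper', [272.6, 226.0, 302.0, 240.6], 0.47), ('keeper_grip', [270.0, 225.2, 302.8, 242.2], 0.43), ('keeper_grip', [178.9, 145.0, 208.3, 158.2], 0.3), ('top_leaf', [253.5, 223.7, 307.0, 259.2], 0.59), ('top_leaf', [174.7, 142.4, 208.1, 161.6], 0.42)]
grip at 0,.08,.2,1.95, [[273.8, 236.3], [273.9, 234.3], [274.6, 231.1], [317.2, 201.0]]
222 203 205 206 205 206 206 206 208 209 208 209 209 209 208 208 209 208 208 207 205 203 207 211 211 208 202 204 207 208 208 209 208 208 208 208 208 208 209 209 207 208 208
223 206 207 207 208 208 208 208 209 209 209 210 208 209 209 207 207 208 207 198 183 193 204 204 202 192 189 201 208 208 208 209 208 208 208 208 208 208 208 205 204 205 206
224 206 207 207 207 208 209 209 209 209 208 208 208 208 207 207 207 208 208 204 174 163 194 206 210 210 208 208 209 207 207 208 207 208 206 207 207 205 204 193 187 192 202
225 206 206 206 208 208 208 209 209 208 208 207 207 208 207 208 208 208 209 208 188 173 172 194 208 2
[... 3498 characters left out ...]
 211 212 211
246 156 153 151 149 147 143 139 138 140 142 143 146 153 156 153 172 200 210 211 212 207 177 150 148 148 150 150 156 158 169 184 192 202 207 197 172 150 179 202 209 210 210
247 158 157 158 156 152 147 142 142 144 142 142 145 152 158 156 157 190 208 211 211 209 192 169 159 162 168 168 182 186 202 208 209 210 208 177 129 126 165 188 197 198 195
248 155 158 158 156 152 152 152 151 152 149 150 154 158 161 158 154 173 197 209 211 211 208 196 190 191 202 208 209 210 210 210 211 211 208 192 158 149 179 179 166 151 133
249 152 157 154 146 145 148 154 154 152 150 152 154 156 158 156 154 159 181 203 210 210 208 203 204 207 210 211 211 211 211 210 210 206 201 194 181 143 127 129 169 157 110
```

The black grip shows at about (274,237), which matches the predicted shut position of (273.8,236.3). The arm is clear, so I'm handing in.

```bash
python3 -c "
from bench import order
print(order.close_job())"
```

```text
the job is handed in; nothing more can be done
None
```

The job is handed in, with no verdict returned: the top leaf was guided over and shows its meal-tray face on the left pile. The keeper was then eased down; its measured position matches shut, with the arm clear of everything at the end.

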